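Bring the sugar pail and ring for the waiter

TASK

The little sugar pail still hangs on its hook. Lift it up and off the hook by its wooden grip, stand it gently and upright in the middle of the empty slate mat and let go of it; then ring the service bell by pressing its button all the way down to the stop for a moment and letting it spring back up. Keep the pail upright, do not ring before the pail is in place, and leave everything else standing where it is.

Things in the scene. Friction and masses are not known exactly. Their poses are not given: they have to be found in the camera images.
- pail: Steel pail of sugar sticks, 68 mm across, rim 62 mm high, about 0.22 kg. Two upright wires (y = +-26 mm) carry a wooden grip block 14 mm thick (pail's x), 64 mm long (y), z = 115 to 151 mm. Origin: centre of the underside, z up. Hangs upright, block's underside on the hook bar; the bar passes along x through the loop (52 mm wide, 53 high) between block and rim.
- pail_grip (a point): Centre of the top face of the pail's wooden grip block, 151 mm above the pail's underside.
- stand: Fixed dark steel hook stand, round foot of 116 mm, 8 mm post at its origin (underside of foot, on the table). The 8 mm hook bar runs along the stand's -x, its axis 190 mm above the table, and ends 119 mm from the post in an upturned tip 207 mm high (13 mm above the bar's top). The pail hangs 55 mm from the post: lift it 18 to 40 mm, then draw it along -x past the tip.
- mat: Fixed empty black slate mat near the middle of the table, 200 mm (its x) by 250 mm (its y), 6 mm thick. Origin: centre of its underside. (The slate mat with a vase on it at the back is another one.)
- bell: Loose steel counter bell, 75 mm across, dome on a black foot, 57 mm high to the top of its button. Origin: centre of the underside, z up.
- bell_top (a point): Centre of the top of the bell's button (a knob of 15 mm diameter), 57 mm above the table when up.
- bell_button (a joint): Travel of the bell's spring button in m: 0 up, grows as it is pressed down, stop at 0.0035, reached with about 8 N.
- pepper_mill: Bystander: dark wooden mill, 57 mm across, 174 mm high, loose. Origin: centre of the underside.
- salt_mill: Bystander: light wooden mill, 57 mm across, 162 mm high, loose. Origin: centre of the underside.
- tumbler: Bystander: leaning glass tumbler, about 90 mm across, 114 mm high, loose. Origin: centre of the underside.
- packet: Bystander: wrapped wafer packet lying flat, 40 x 88 x 14 mm, loose. Origin: centre of the underside.
There are look-alikes about, which are no part of the job. Leave any blue or orange look-alike of the bell alone.

How it is judged:
By the outcome, as a careful person would: the job done as asked, in the order asked, and still so for the second after the job is handed in, with the robot touching nothing.
It also fails if it takes over 56 s, if anything falls off the work surface, if the arm or the gripper's body presses on something with over 40 N, if the wrist force passes 120 N, or if a joint passes its speed limit or range.

ROBOT

A 6-joint arm with a two-finger parallel gripper is mounted at the origin on a cart in front of the work surface, level with it; the furniture and walls round the work are solid. World frame = base frame: x ahead of the robot, y to its left, z up, the work surface at z = 0. Lengths are in m, angles in degrees, forces in N, time in s.
With the tool pointing down it reaches from about 0.35 to 0.875 m from the base axis. Payload 4.2 kg.
Tool frame: the origin (TCP) lies midway between the tips of the shut fingers; the grasp point (between the pads) lies 19 mm behind it; z points along the fingers, y is the line along which they close (so a half turn about z gives the same grasp; the last joint's range is limited). The gripper opens to 87 mm and grips with 3 to 60 N. Pads are 19 mm wide; open, the fingers measure 117 mm over their backs; the gripper's body (75 mm by 190 mm) begins 51 mm behind the grasp point.
Start: joints at [82.139, 22.042, 0.453, 0, -68.411, -14.817], TCP at [0.241, 0.577, 0.223] pointing down, gripper open.
Joint ranges: [-179.83, 179.83], [-69.29, 118.12], [-61.27, 80.66], [-181.25, 117.63], [-171.15, -9.14], [-177.46, 177.46]. Speed limits (degrees/s): [159.86, 159.86, 180, 180, 180, 180].

INTERFACE

Orientations are given as a 3x3 rotation matrix whose columns are the frame's x, y, z axes.
In Python, from station import * gives the robot as it stands.
- The arm moves only by the tool move_arm, never from a script. Its argument "targets" is text: rows parted by semicolons, each of 4 numbers parted by spaces: the shift along the world's x, y, z in units of 25 mm (1.0 is 25 mm), then the turn about the world's z in units of 5 degrees (1.0 is 5 degrees). In form: tx ty tz spin; .... A call has 1 to 10 rows; each row shifts and turns the commanded pose from where the row before left it; what a row does not reach is not made up. A row lasts 1/12 s, in which the tool goes at most 41.7 mm and 7.16 degrees, less where a joint would pass 70% of its speed; a pose out of reach is approached as far as the arm can. A call is refused whole if a number of a shift passes 1 or a number of a turn 1, either way. A call with a gripper value outside its range is refused whole. "gripper" is the finger opening in mm, from 0 to 87, set as the call begins (left out, the last holds). The fingers move at their own pace and stop on an object; the grip force is fixed at half the most. Time passes only in rows, so rows that do not move let the fingers close. It gives the time, the measured TCP pose, the force, the opening and the grip force at its end, in the units of the state.
- sense(): the state, without advancing time (a new reading comes with each control period).
- capture(name): name is "scene" or "top" or "wrist"; returns a dict with "image" (480x640x3 uint8, blue, green, red), "fx", "fy", "cx", "cy" (pixels), "D" ([k1, k2, p1, p2, k3] as OpenCV has them; the pictures are not rectified), "world_from_camera" (4x4, takes a point from camera to world coordinates); the wrist camera has in their place "hand_eye" (4x4, takes a point from camera to tool coordinates, whose origin is the TCP and whose axes are the flange's). Camera axes: x right, y up, looking along -z (the intrinsics and any distortion apply to the point x, -y, -z); pixel columns grow to the right and rows downward; lengths in m; the calibration is good to about 2 mm. A picture is of the moment at which its call begins: read the wrist's pose just before it. There is no depth.
- finish_job(): hands the job in; it is judged then, once.
The state is a dict: "time_s": time; "joints": joint angles; "joint_velocities": joint speeds; "effort": joint torques, N m; "tcp_pos": TCP position; "ee_rot": TCP orientation; "wrist_force": force on the tool from outside, world axes, zero at the start; "moment": the same for the moment, N m; "gripper_width": opening from 0.0 (shut) to 1.0 (fully open); "gripper_force": force on a finger pad.
Only numpy, scipy, OpenCV 4.12 (cv2) and the standard library are available. Lean on these libraries where they do the work, as an engineer would, in place of code of your own. Each camera call takes 0.05 s, during which the arm holds its last target. There are 200 camera calls.

## Working session

There is one attempt and no reset: what is moved stays moved. The work goes in short steps, Python scripts to look and compute and a tool call to move; the robot and the scene stay as the last step left them, time stands still between calls to the robot, and variables do not carry over. Pictures are saved under pics/ and viewed, at most 10 in all, crops included, and the job is handed in when it is done.

Besides the shell and the picture viewer there is one more tool, called after ">>>" as a command line: name --argument value ..., lists and objects as JSON in quotes. move_arm: Moves the arm, as the interface text tells. Its arguments: {"type":"object","properties":{"targets":{"type":"string"},"gripper":{"type":"number"}},"required":["targets"]}

```bash
mkdir -p pics; cat > h.py <<'E'
from station import *
import numpy as np, cv2
def cap(n,save=None):
    s=sense(); c=capture(n)
    if n=="wrist":
        T=np.eye(4); T[:3,:3]=np.array(s["ee_rot"]).reshape(3,3); T[:3,3]=s["tcp_pos"]
        c["world_from_camera"]=T@np.array(c["hand_eye"])
    if save: cv2.imwrite("pics/"+save,c["image"]); np.save("pics/"+save+".npy",{k:v for k,v in c.items()},allow_pickle=True)
    return c
def load(save): return np.load("pics/"+save+".npy",allow_pickle=True).item()
def ray(c,px):
    K=np.array([[c["fx"],0,c["cx"]],[0,c["fy"],c["cy"]],[0,0,1.]])
    u=cv2.undistortPoints(np.array([[px]],float),K,np.array(c["D"],float))[0,0]
    T=np.array(c["world_from_camera"]); d=T[:3,:3]@np.array([u[0],-u[1],-1]); return T[:3,3],d/np.linalg.norm(d)
def onz(c,px,z):
    o,d=ray(c,px); return o+d*(z-o[2])/d[2]
def tri(*cp):
    A=np.zeros((3,3));b=np.zeros(3);R=[ray(c,p) for c,p in cp]
    for o,d in R: P=np.eye(3)-np.outer(d,d);A+=P;b+=P@o
    x=np.linalg.solve(A,b); return x,[np.linalg.norm((np.eye(3)-np.outer(d,d))@(x-o)) for o,d in R]
def proj(c,X):
    T=np.linalg.inv(np.array(c["world_from_camera"])); p=T[:3,:3]@np.array(X)+T[:3,3]
    K=np.array([[c["fx"],0,c["cx"]],[0,c["fy"],c["cy"]],[0,0,1.]])
    return cv2.projectPoints(np.array([[p[0],-p[1],-p[2]]]),np.zeros(3),np.zeros(3),K,np.array(c["D"],float))[0].ravel()
E
python3 -c "
from h import *
for n in ['scene','top','wrist']:
    c=cap(n,n+'1.png'); print(n,c['world_from_camera'][:3,3] , c['fx'])
print(sense())"
```

```text
scene [ 0.13951972 -0.84183706  1.14127213] 567.0331980794045
top [0.34033495 0.02377305 1.25434836] 456.31580433052176
wrist [0.31391705 0.54570019 0.38373351] 416.35661414103987
{'time_s': 0.15, 'joints': array([ 8.21381380e+01,  2.20804563e+01,  3.97254269e-01, -2.04501455e-02,
       -6.84123632e+01, -1.48174008e+01]), 'joint_velocities': array([ 0.01924819, -0.12858022,  0.24198784,  0.0556945 , -0.01301333,
       -0.11981245]), 'effort': array([ 2.63007068e-04, -3.91053915e+01,  1.87588352e+01,  4.22235802e+00,
        1.23855271e-02, -1.36610847e-04]), 'tcp_pos': array([0.24078433, 0.57625277, 0.22170965]), 'ee_rot': array([[ 9.22626982e-01, -3.85693066e-01, -5.56911694e-04],
       [-3.85693454e-01, -9.22625589e-01, -1.60683150e-03],
       [ 1.05922788e-04,  1.69730329e-03, -9.99998554e-01]]), 'wrist_force': array([-0.74213838, -0.06077066, -0.44741948]), 'moment': array([-0.06098969, -0.01428132,  0.00116945]), 'gripper_force': 0.0, 'gripper_width': 1.0015058871475857}
```

View pics/scene1.png

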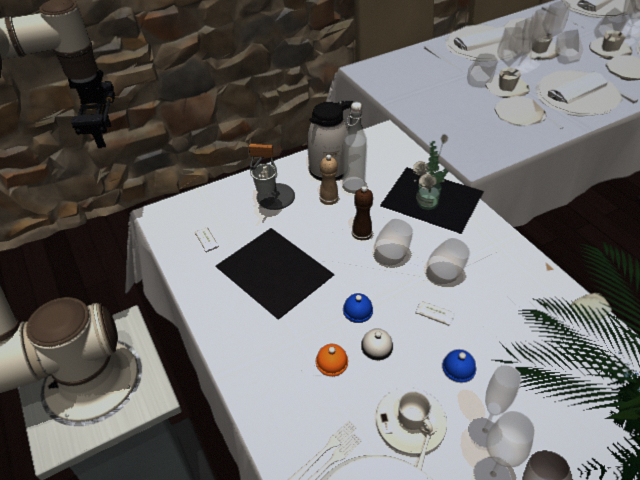

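View pics/top1.png

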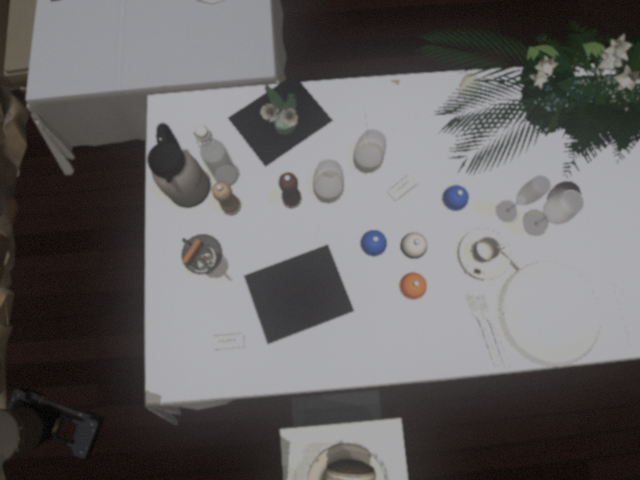

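The scene view shows:
- **Pail:** its orange-brown grip is at (261,150), hanging on a stand whose foot is at (275,195).
- **Empty mat:** at (275,272). The mat with the vase, at (432,200), is the other one.
- **Bells:** candidates are steel (377,344), blue (358,307), blue (459,365) and orange (332,359). The steel one fits the description, since blue and orange are excluded.

In the top view the grip is at (193,250), the mat at (299,293) and the steel bell at (414,244). Next is an enlarged crop to confirm.

```bash
python3 -c "
from h import *
s=cv2.imread('pics/scene1.png');t=cv2.imread('pics/top1.png')
f=lambda im,x,y,w:cv2.resize(im[y:y+w,x:x+w],(396,296) if 0 else (300,300),interpolation=cv2.INTER_CUBIC)
a=np.hstack([f(s,225,135,75),f(t,165,220,75)]);b=np.hstack([f(s,335,305,75),f(t,375,210,75)])
cv2.imwrite('pics/crop1.png',np.vstack([a,b]))
S=load('scene1.png');T=load('top1.png')
def org(im,x,y,w):
    h=cv2.cvtColor(im[y:y+w,x:x+w],cv2.COLOR_BGR2HSV); m=cv2.inRange(h,(3,110,50),(22,255,255))
    n,l,st,c=cv2.connectedComponentsWithStats(m); i=1+st[1:,4].argmax(); p=np.argwhere(l==i)[:,::-1].astype(np.float32)+[x,y]
    return c[i]+[x,y],st[i],cv2.boxPoints(cv2.minAreaRect(p.astype(np.float32)))
print(org(s,235,140,50));print(org(t,165,225,50))
def mat(im,x,y,w):
    m=cv2.inRange(cv2.cvtColor(im,cv2.COLOR_BGR2GRAY),0,75); l=cv2.connectedComponents(m)[1]
    m=(l==l[y,x]).astype(np.uint8); c=max(cv2.findContours(m,0,2)[0],key=cv2.contourArea)
    return cv2.approxPolyDP(c,8,True).reshape(-1,2)
for im,c,x,y in((s,S,275,272),(t,T,299,293)):
    p=mat(im,x,y,0); q=np.array([onz(c,a,.006) for a in p]); print(p.tolist(),q.round(4).tolist(),q.mean(0))
"

```

```text
(array([260.88387097, 149.52580645]), array([ 14,   3,  26,  14, 310], dtype=int32), array([[249., 156.],
       [249., 143.],
       [274., 143.],
       [274., 156.]], dtype=float32))
(array([187.68, 254.76]), array([19, 24,  8, 11, 25], dtype=int32), array([[183.85294, 258.9117 ],
       [190.11765, 248.47057],
       [192.32352, 249.7941 ],
       [186.0588 , 260.23523]], dtype=float32))
[[270, 228], [216, 266], [279, 318], [333, 274]] [[0.5572, 0.2286, 0.006], [0.37, 0.1716, 0.006], [0.4403, -0.0645, 0.006], [0.626, -0.0085, 0.006]] [0.49840242 0.08179193 0.006     ]
[[326, 247], [246, 276], [268, 341], [351, 309]] [[0.6199, -0.003, 0.006], [0.5567, 0.2248, 0.006], [0.3754, 0.1742, 0.006], [0.4419, -0.056, 0.006]] [0.49847277 0.08499467 0.006     ]
```

View pics/crop1.png

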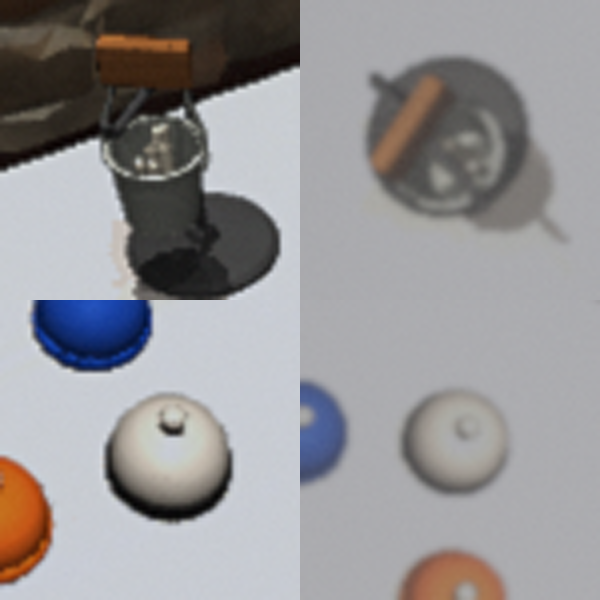

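The crop confirms the pail on its hook: the block's top face is near scene (260.8,145) and top (192.8,250.8), and the hook tip is near top (184,239.5). The steel bell sits between the blue and orange ones, with its knob at scene (378.3,333) and top (417,242).

```bash
python3 -c "
from h import *
S=load('scene1.png');T=load('top1.png')
P=lambda *a:print(*[np.round(x,4) for x in a])
P('grip',*tri((S,(260.8,145)),(T,(192.8,250.8))))
P('bell',*tri((S,(378.3,333)),(T,(417,242))))
P('foot',onz(T,(201.3,253.8),.004),onz(S,(276,195.5),.004))
P('tip',onz(T,(183.8,239.5),.205))
for p in((426,76),(446,90),(375,156),(394,170)): P('gc',onz(T,((p[0]-300)/4+165,p[1]/4+220),.281-.0))
for n,a,b in(('left',(249,143),0),('right',(273,144),0)): P(n,onz(S,a,.3))
"

```

```text
Traceback (most recent call last):
numpy._core._exceptions._UFuncNoLoopError: ufunc 'multiply' did not contain a loop with signature matching types (dtype('<U4'), dtype('float64')) -> None
```

```bash
python3 -c "
from h import *
np.set_printoptions(precision=4,suppress=True)
S=load('scene1.png');T=load('top1.png')
P=print
P('grip',*tri((S,(260.8,145)),(T,(192.8,250.8))))
P('bell',*tri((S,(378.3,333)),(T,(417,242))))
P('foot',onz(T,(201.3,253.8),.004),onz(S,(276,195.5),.004))
P('tip',onz(T,(183.8,239.5),.205))
for p in((426,76),(446,90),(375,156),(394,170)): P('gc',onz(T,((p[0]-300)/4+165,p[1]/4+220),.23))
for n,a,b in(('left',(249,143),0),('right',(273,144),0)): P(n,onz(S,a,.23))
"

```

```text
grip [0.5873 0.3081 0.2326] [np.float64(0.0010872905755415648), np.float64(0.0010872905755416194)]
bell [ 0.6036 -0.2489  0.0558] [np.float64(0.0019401756989927557), np.float64(0.0019401756989931333)]
foot [0.6305 0.3481 0.004 ] [0.6339 0.3464 0.004 ]
tip [0.6222 0.3372 0.205 ]
gc [0.6142 0.2999 0.23  ]
gc [0.6048 0.2884 0.23  ]
gc [0.5692 0.3305 0.23  ]
gc [0.5601 0.3196 0.23  ]
left [0.5662 0.3354 0.23  ]
right [0.6197 0.299  0.23  ]
```

>>> move_arm --targets "0 0 1 0;0 0 1 0;0 0 1 0;0 0 1 0;0 -1 1 0;0 -1 1 0;0.5 -1 1 -0.4;1 -1 0 -1;1 -1 0 -1;1 -1 0 0"

```text
time_s: 0.98
tcp_pos: [0.3288, 0.4254, 0.398]
ee_rot: [[0.821, -0.57, 0.0], [-0.57, -0.821, 0.001], [-0.001, -0.001, -1.0]]
wrist_force: [0.1, 1.2, 0.1]
gripper_width: 0.997
gripper_force: 0.0
```

>>> move_arm --targets "1 -1 0 0;1 -1 0 0;1 -1 0 0;1 -1 0 0;1 -1 0 0;1 0 0 0;1 0 0 0;0 0 0 0;0 0 0 0;0 0 0 0"

```text
time_s: 1.82
tcp_pos: [0.5031, 0.3016, 0.3971]
ee_rot: [[0.822, -0.569, -0.001], [-0.569, -0.822, -0.001], [-0.0, 0.001, -1.0]]
wrist_force: [-0.4, -0.4, -0.5]
gripper_width: 1.002
gripper_force: 0.0
```

```bash
python3 -c "
from h import *
c=cap('wrist','w1.png');s=sense();print(s['tcp_pos'],s['ee_rot'],c['world_from_camera'],s['time_s'])"
```

```text
[0.50277917 0.30176684 0.39756009] [[ 8.22727370e-01 -5.68436096e-01 -2.81906025e-04]
 [-5.68436145e-01 -8.22727372e-01 -1.41453313e-04]
 [-1.51524634e-04  2.76623086e-04 -9.99999950e-01]] [[-5.69999188e-01  7.87488835e-01  2.34440312e-01  5.68418795e-01]
 [-8.21645224e-01 -5.46225402e-01 -1.62901614e-01  2.56595731e-01]
 [-2.25949254e-04 -2.85480550e-01  9.58384476e-01  5.59193895e-01]
 [ 0.00000000e+00  0.00000000e+00  0.00000000e+00  1.00000000e+00]] 1.8667
```

View pics/w1.png

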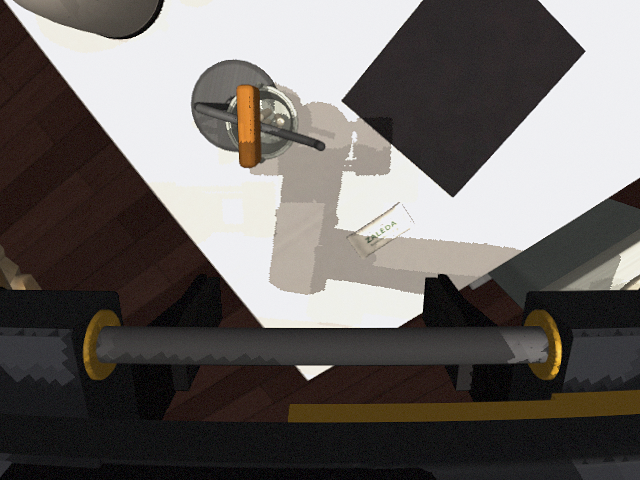

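The wrist view shows the grip block from (248,86) to (248,166). The hook bar runs from the post at (198,106) to the tip at (321,146), so the bar is not exactly square to the block. The path past the tip is free.

```bash
python3 -c "
from h import *
np.set_printoptions(precision=4,suppress=True)
W=load('w1.png');S=load('scene1.png');T=load('top1.png')
a=onz(W,(198,106),.19);b=onz(W,(321,146),.207);print('post,tip',a,b,np.linalg.norm((a-b)[:2]),np.degrees(np.arctan2(*(a-b)[1::-1])))
h=cv2.cvtColor(W['image'],cv2.COLOR_BGR2HSV);m=cv2.inRange(h,(5,150,60),(20,255,255));m[:, :200]=0;m[:,300:]=0;m[200:]=0
p=np.argwhere(m)[:,::-1].astype(np.float32);r=cv2.minAreaRect(p);bx=cv2.boxPoints(r);print(r,bx)
for y in range(84,170,6):
    k=p[p[:,1]==y]; 
    if len(k): print(y,k[:,0].min(),k[:,0].max(),W['image'][y,int(k[:,0].mean())])
for q in bx: print(onz(W,q,.23))
for n in((260.8,145),): print(tri((S,n),(W,(249,122)),(T,(192.8,250.8))))
"

```

```text
post,tip [0.6306 0.3432 0.19  ] [0.5432 0.2751 0.207 ] 0.11071923218632149 37.927656051534065
((248.37863159179688, 125.45899200439453), (81.19483184814453, 22.427703857421875), 89.01223754882812) [[236.4666  85.0609]
 [258.891   84.6743]
 [260.2907 165.8571]
 [237.8663 166.2437]]
90 237.0 258.0 [ 53 138 226]
96 237.0 259.0 [ 55 146 230]
102 237.0 258.0 [ 58 141 225]
108 237.0 258.0 [ 53 135 222]
114 237.0 259.0 [ 53 138 225]
120 238.0 259.0 [ 59 141 226]
126 238.0 259.0 [ 57 142 224]
132 238.0 259.0 [ 54 142 224]
138 239.0 259.0 [ 57 140 223]
144 239.0 259.0 [ 40  87 142]
150 239.0 259.0 [ 34  86 136]
156 239.0 260.0 [ 29  89 146]
162 240.0 258.0 [ 33  89 148]
[0.6188 0.3002 0.23  ]
[0.6093 0.2862 0.23  ]
[0.5596 0.3221 0.23  ]
[0.5695 0.3369 0.23  ]
(array([0.5891, 0.3091, 0.2311]), [np.float64(0.0006464813920965349), np.float64(0.002507167669641558), np.float64(0.0024344654302098446)])
```

```bash
python3 -c "
from h import *
np.set_printoptions(precision=4,suppress=True)
W=load('w1.png');S=load('scene1.png');T=load('top1.png')
print(onz(W,(248.4,125.5),.23), tri((S,(260.8,145)),(W,(248.4,125.5))),tri((S,(260.8,145)),(W,(248.4,125.5)),(T,(192.8,250.8))))
a=onz(W,(247.7,84.9),.23);b=onz(W,(249.1,166),.23);print(np.degrees(np.arctan2(*(a-b)[1::-1])))
a=onz(W,(237,90),.23);b=onz(W,(240,162),.23);print(np.degrees(np.arctan2(*(a-b)[1::-1])))
a=onz(W,(258,90),.23);b=onz(W,(259.5,160),.23);print(np.degrees(np.arctan2(*(a-b)[1::-1])))
"

```

```text
[0.5898 0.3109 0.23  ] (array([0.5896, 0.3109, 0.2304]), [np.float64(0.00014037563181555887), np.float64(0.0001403756318156752)]) (array([0.5886, 0.31  , 0.2305]), [np.float64(0.000776394303333929), np.float64(0.0013952265755067335), np.float64(0.0020810468971993014)])
-36.284331706354855
-35.19383083076981
-35.67984646706559
```

>>> move_arm --gripper 50 --targets "1 0.1 0 -0.2;1 0.1 0 0;1 0.13 0 0;0.45 0 0 0;0 0 -1 0;0 0 -1 0;0 0 -1 0;0 0 -1 0;0 0 -1 0;0 0 0 0"

```text
time_s: 2.7
tcp_pos: [0.5861, 0.3094, 0.2671]
ee_rot: [[0.813, -0.582, -0.01], [-0.582, -0.813, -0.005], [-0.005, 0.01, -1.0]]
wrist_force: [-0.7, 0.4, -1.8]
gripper_width: 0.584
gripper_force: 0.0
```

>>> move_arm --targets "0 0 0 0;0 0 0 0"

```text
time_s: 2.87
tcp_pos: [0.5901, 0.3107, 0.275]
ee_rot: [[0.813, -0.582, 0.003], [-0.582, -0.813, 0.001], [0.002, -0.003, -1.0]]
wrist_force: [-0.0, 0.1, 0.5]
gripper_width: 0.577
gripper_force: 0.0
```

```bash
python3 -c "
from h import *
c=cap('wrist','w2.png');s=sense();print(s['tcp_pos'],s['gripper_width'])
np.set_printoptions(precision=4,suppress=True)
h=cv2.cvtColor(c['image'],cv2.COLOR_BGR2HSV);m=cv2.inRange(h,(5,150,50),(20,255,255))
n,l,st,cc=cv2.connectedComponentsWithStats(m);print(st[st[:,4]>300],cc[st[:,4]>300])
print(proj(c,(.589,.310,.2305)))"
```

```text
[0.59029303 0.31074508 0.27546088] 0.5732921728124474
[[     0      0    640    480 296591]
 [   305    195     27    121   2889]
 [   172    311     25     71    706]
 [   447    311     26     71    668]
 [   186    392    441     31   6332]] [[317.4381 235.2282]
 [318.2638 254.7577]
 [181.5354 346.6006]
 [462.3054 346.253 ]
 [417.1333 409.5379]]
[325.1097 263.8171]
```

View pics/w2.png

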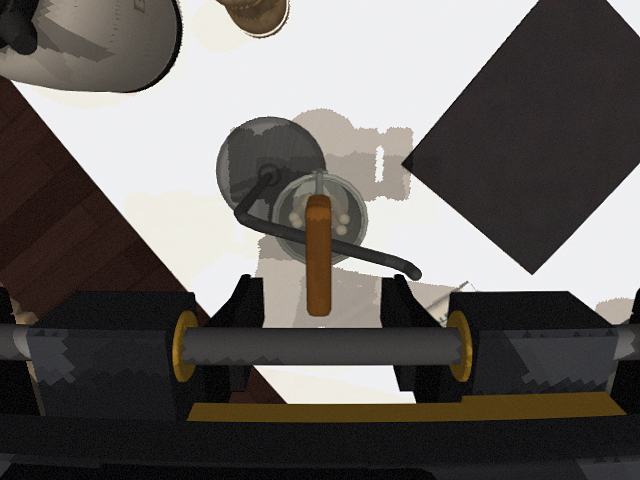

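The block at (318,255) sits between the fingertips, about 4 px left of centre. The hook bar passes under it to the tip at (415,272). I'll correct by about 2.5 mm and descend.

>>> move_arm --targets "0.05 0.1 0 0;0 0 -0.7 0;0 0 -0.7 0;0 0 -0.5 0;0 0 -0.5 0;0 0 -0.44 0;0 0 0 0;0 0 0 0;0 0 0 0"

```text
time_s: 3.67
tcp_pos: [0.5916, 0.3129, 0.2029]
ee_rot: [[0.812, -0.583, 0.002], [-0.583, -0.812, 0.001], [0.001, -0.002, -1.0]]
wrist_force: [0.2, -0.6, 0.2]
gripper_width: 0.572
gripper_force: 0.0
```

>>> move_arm --gripper 0 --targets "0 0 0 0;0 0 0 0;0 0 0 0;0 0 0 0;0 0 0 0;0 0 0 0;0 0 0 0;0 0 0 0;0 0 0 0;0 0 0 0"

```text
time_s: 4.5
tcp_pos: [0.591, 0.3125, 0.2016]
ee_rot: [[0.812, -0.583, 0.0], [-0.583, -0.812, 0.0], [0.0, -0.0, -1.0]]
wrist_force: [-0.6, 1.0, -0.9]
gripper_width: 0.158
gripper_force: 30.0
```

>>> move_arm --targets "0 0 0.2 0;0 0 0.2 0;0 0 0.2 0;0 0 0.2 0;0 0 0.2 0;0 0 0.12 0;0 0 0 0;0 0 0 0;0 0 0 0"

```text
time_s: 5.25
tcp_pos: [0.5907, 0.3123, 0.2293]
ee_rot: [[0.812, -0.583, -0.001], [-0.583, -0.812, -0.0], [-0.0, 0.001, -1.0]]
wrist_force: [-0.6, -0.5, -2.1]
gripper_width: 0.161
gripper_force: 30.0
```

```bash
python3 -c "
from h import *
c=cap('wrist','w3.png');s=sense();print(s['tcp_pos'],s['wrist_force'],s['moment'])
d=cap('scene','s3.png')
a=c['image'][100:,120:520];b=cv2.resize(d['image'][120:220,210:310],(380,380),interpolation=2)
cv2.imwrite('pics/v3.png',np.hstack([a,b]))"
```

```text
[0.59069861 0.31230064 0.22911788] [ 0.1679872   0.00248442 -2.1130183 ] [ 0.00768797 -0.01208243 -0.05493   ]
```

View pics/v3.png

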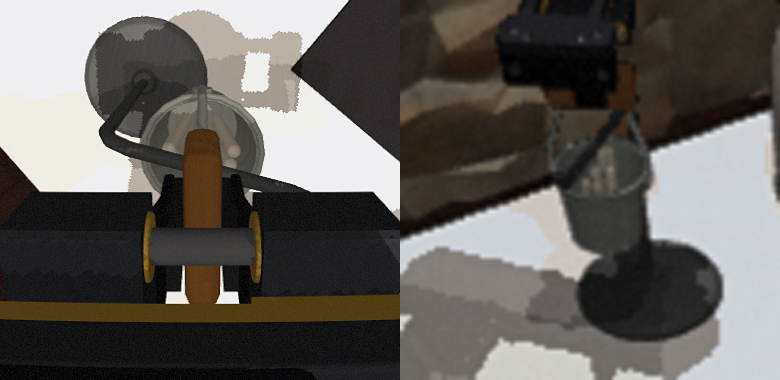

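The left half shows the block between the pads, and the right half shows the pail lifted and hanging upright with the bar running free through its loop. I'll draw it out along the bar.

>>> move_arm --targets "-0.2 -0.155 0 0;-0.3 -0.23 0 0;-0.39 -0.305 0 0;-0.39 -0.305 0 0;-0.39 -0.305 0 0;-0.39 -0.305 0 0;-0.39 -0.305 0 0;-0.39 -0.305 0 0;-0.39 -0.305 0 0;-0.39 -0.305 0 0"

```text
time_s: 6.18
tcp_pos: [0.4995, 0.241, 0.2295]
ee_rot: [[0.812, -0.583, -0.0], [-0.583, -0.812, -0.0], [-0.0, 0.0, -1.0]]
wrist_force: [0.5, -0.6, -1.1]
gripper_width: 0.159
gripper_force: 30.0
```

>>> move_arm --targets "-0.3 -0.24 0 0;-0.15 -0.12 0 0;0 0 0 0;0 0 0 0;0 0 0 0"

```text
time_s: 6.6
tcp_pos: [0.4896, 0.2332, 0.2296]
ee_rot: [[0.812, -0.583, 0.001], [-0.583, -0.812, 0.0], [0.0, -0.001, -1.0]]
wrist_force: [-0.1, 0.1, -2.3]
gripper_width: 0.155
gripper_force: 30.0
```

```bash
python3 -c "
from h import *
c=cap('wrist','w4.png');s=sense();print(s['tcp_pos'],s['wrist_force'],s['moment'])
d=cap('scene','s4.png')
a=c['image'][100:,120:520];b=cv2.resize(d['image'][130:290,180:340],(380,380),interpolation=2)
cv2.imwrite('pics/v4.png',np.hstack([a,b]))"
```

```text
[0.48964646 0.23319112 0.22946236] [ 0.19189731  0.174814   -2.36677543] [-0.00992262 -0.00068569 -0.02947054]
```

View pics/v4.png

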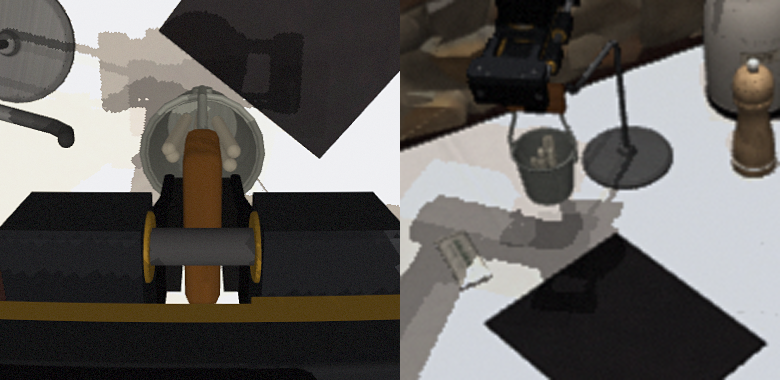

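The pail is fully off the hook and hangs upright beside the stand. Now to the mat centre.

>>> move_arm --targets "0 -0.3 0 0;0 -0.6 0 0;0.06 -0.8 0 0;0.06 -0.8 0 0;0.06 -0.8 0 0;0.06 -0.8 0 0;0.06 -0.8 0 0;0.06 -0.6 0 0;0 -0.3 0 0;0 -0.2 0 0"

```text
time_s: 7.53
tcp_pos: [0.4979, 0.0811, 0.2296]
ee_rot: [[0.811, -0.585, -0.0], [-0.585, -0.811, -0.0], [-0.0, 0.0, -1.0]]
wrist_force: [0.3, -0.6, -2.4]
gripper_width: 0.159
gripper_force: 30.0
```

>>> move_arm --targets "0 0 -0.3 0;0 0 -0.5 0;0 0 -0.6 0;0 0 -0.6 0;0 0 -0.6 0;0 0 -0.5 0;0 0 -0.3 0;0 0 -0.2 0;0 0 0 0;0 0 0 0"

```text
time_s: 8.37
tcp_pos: [0.4985, 0.0831, 0.1397]
ee_rot: [[0.813, -0.583, 0.0], [-0.583, -0.813, -0.0], [0.0, -0.0, -1.0]]
wrist_force: [-0.4, 0.2, -1.4]
gripper_width: 0.161
gripper_force: 30.0
```

```bash
python3 -c "
from h import *
c=cap('scene','s5.png');s=sense();print(s['tcp_pos'],s['wrist_force'],s['moment'])
t=cap('top','t5.png')
x,y=s['tcp_pos'][:2];u,v=proj(c,(x,y,.04)).astype(int);u2,v2=proj(t,(x,y,.04)).astype(int)
f=lambda im,u,v:cv2.resize(im[v-75:v+75,u-75:u+75],(400,400),interpolation=2)
cv2.imwrite('pics/v5.png',np.hstack([f(c['image'],u,v),f(t['image'],u2,v2)]))
print(u,v,u2,v2)"
```

```text
[0.49873312 0.08314999 0.14013329] [ 0.04939579 -0.14935838 -2.58113605] [ 0.00911373 -0.05343366 -0.0398242 ]
273 260 297 291
```

View pics/v5.png

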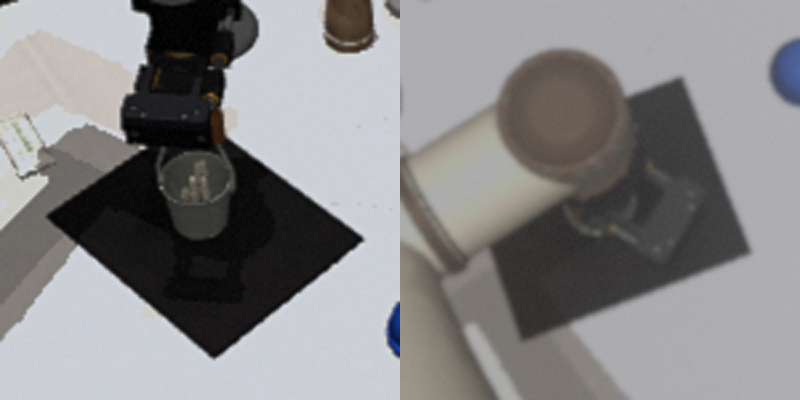

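The pail is upright over the mat centre, with its foot near scene px (273,272) and about 12 mm of air expected below it. Lowering in small steps.

>>> move_arm --targets "0 0 -0.1 0;0 0 -0.1 0;0 0 -0.1 0;0 0 0 0;0 0 0 0;0 0 0 0"

```text
time_s: 8.97
tcp_pos: [0.4982, 0.0828, 0.1321]
ee_rot: [[0.812, -0.583, 0.0], [-0.583, -0.812, -0.0], [0.0, -0.0, -1.0]]
wrist_force: [0.6, 0.3, -1.5]
gripper_width: 0.162
gripper_force: 30.0
```

>>> move_arm --targets "0 0 -0.05 0;0 0 0 0;0 0 -0.05 0;0 0 0 0;0 0 0 0;0 0 0 0"

```text
time_s: 9.47
tcp_pos: [0.4982, 0.0828, 0.1296]
ee_rot: [[0.812, -0.583, 0.0], [-0.583, -0.812, -0.0], [0.0, 0.0, -1.0]]
wrist_force: [0.1, -0.4, -1.8]
gripper_width: 0.159
gripper_force: 30.0
```

>>> move_arm --targets "0 0 -0.03 0;0 0 0 0;0 0 -0.03 0;0 0 0 0;0 0 0 0;0 0 0 0"

```text
time_s: 9.97
tcp_pos: [0.4984, 0.0828, 0.1286]
ee_rot: [[0.812, -0.583, 0.001], [-0.583, -0.812, 0.0], [0.0, -0.0, -1.0]]
wrist_force: [-1.9, 0.8, 3.5]
gripper_width: 0.161
gripper_force: 30.0
```

```bash
python3 -c "
from h import *
s=sense();print(s['tcp_pos'],s['wrist_force'],s['moment'])"
```

```text
[0.49836358 0.08283355 0.12861011] [-1.85335052  0.82827347  3.46593982] [-0.01134273  0.57416469 -0.06405892]
```

Contact is clear from the vertical force, which went from -2 to +3.5 N. Releasing.

>>> move_arm --gripper 45 --targets "0 0 0 0;0 0 0 0;0 0 0 0;0 0 0 0;0 0 0 0;0 0 0 0"

```text
time_s: 10.47
tcp_pos: [0.4982, 0.0828, 0.1279]
ee_rot: [[0.812, -0.583, -0.0], [-0.583, -0.812, -0.0], [-0.0, 0.0, -1.0]]
wrist_force: [0.8, 0.8, -0.9]
gripper_width: 0.484
gripper_force: 0.0
```

>>> move_arm --targets "0 0 0.3 0;0 0 0.6 0;0 0 0.8 0;0 0 1 0;0 0 1 0;0 0 1 0;0 0 1 0;0 0 0 0;0 0 0 0"

```text
time_s: 11.22
tcp_pos: [0.4988, 0.0831, 0.2726]
ee_rot: [[0.812, -0.583, 0.004], [-0.583, -0.812, 0.002], [0.002, -0.004, -1.0]]
wrist_force: [-0.7, 0.7, -0.3]
gripper_width: 0.516
gripper_force: 0.0
```

```bash
python3 -c "
from h import *
np.set_printoptions(precision=4,suppress=True)
c=cap('scene','s6.png');w=cap('wrist','w6.png');s=sense();print(s['tcp_pos'],s['wrist_force'],s['ee_rot'][:,1],s['joints'])
h=cv2.cvtColor(c['image'],cv2.COLOR_BGR2HSV)
cv2.imwrite('pics/v6.png',np.hstack([cv2.resize(c['image'][190:340,200:350],(400,400),interpolation=2),cv2.resize(w['image'][80:480,120:520],(400,400))]))
for cc in(w,c):
  h=cv2.cvtColor(cc['image'],cv2.COLOR_BGR2HSV);m=cv2.inRange(h,(5,150,50),(20,255,255))
  n,l,st,ce=cv2.connectedComponentsWithStats(m);k=st[:,4]>100;print(st[k],ce[k])
print(proj(c,(.4985,.083,.157)),proj(w,(.4985,.083,.157)))"
```

```text
[0.4976 0.0827 0.2701] [-1.3321 -0.7445 -1.2224] [-0.5834 -0.8122  0.0007] [ 27.8826   8.3421 -11.4623  -0.0334 -70.2543  26.4399]
[[     0      0    640    480 294794]
 [   553      0     86     46   3021]
 [   312    176     20     94   1735]
 [   185    311     23     71    658]
 [   437    311     23     71    670]
 [   173    392    441     31   6317]] [[314.806  237.7322]
 [591.954   18.9755]
 [321.9758 222.3735]
 [193.5745 345.8541]
 [450.5522 347.0552]
 [406.958  409.6799]]
[[     0      0    640    480 306051]
 [   356    190     16     11    109]
 [   257    229     25     13    268]
 [   316    344     32     32    747]] [[319.5043 239.2326]
 [363.4312 194.9358]
 [269.1903 234.8284]
 [331.5622 360.3199]]
[269.4149 229.2546] [322.1465 226.1487]
```

View pics/v6.png

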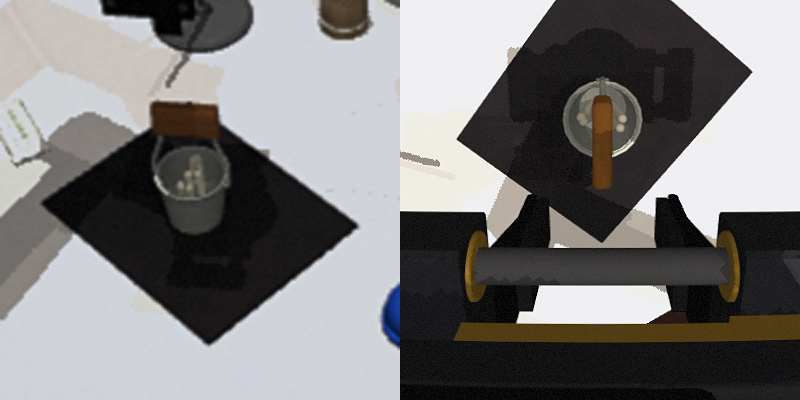

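The pail stands upright and free in the middle of the mat. Now I'll close the fingers and view the bell from the wrist.

>>> move_arm --gripper 0 --targets "0 -0.6 0 0;0.2 -1 0 0;0.2 -1 0 0;0.2 -1 0 0;0.2 -1 0 0;0.2 -1 0 0;0.2 -1 0 0;0.2 -1 0 0;0.2 -1 0 0;0.2 -1 0 0"

```text
time_s: 12.15
tcp_pos: [0.5426, -0.1584, 0.2689]
ee_rot: [[0.812, -0.583, -0.003], [-0.583, -0.812, 0.0], [-0.003, 0.002, -1.0]]
wrist_force: [0.2, -0.2, 0.5]
gripper_width: 0.005
gripper_force: 0.0
```

>>> move_arm --targets "0.3 -1 0 0;0 -1 0 0;0 -0.5 0 0;0 0 0 0;0 0 0 0;0 0 0 0;0 0 0 0"

```text
time_s: 12.73
tcp_pos: [0.5506, -0.2187, 0.2705]
ee_rot: [[0.813, -0.582, -0.0], [-0.582, -0.813, 0.0], [-0.0, 0.0, -1.0]]
wrist_force: [-0.1, 0.3, 0.4]
gripper_width: 0.007
gripper_force: 0.0
```

```bash
python3 -c "
from h import *
np.set_printoptions(precision=4,suppress=True)
w=cap('wrist','w7.png');s=sense();print(s['tcp_pos'],s['joints'],s['gripper_width'])
print(proj(w,(.6036,-.2489,.057)))"
```

```text
[ 0.5507 -0.2186  0.2707] [ -6.0128  17.2053   0.2414  -0.0076 -73.0316  60.4212] 0.002870851095814773
[315.3796 129.1772]
```

View pics/w7.png

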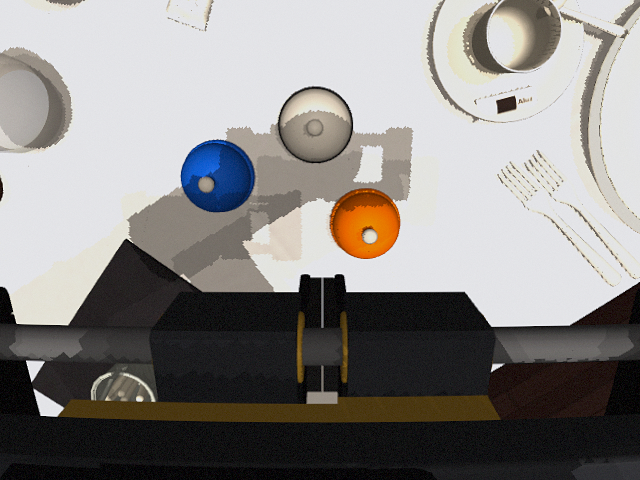

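The steel bell is at (315,124), with its knob at (314,128). That matches the two-view estimate within about 1.5 px. The blue bell (218,176) and orange bell (365,223) are clear of it.

>>> move_arm --targets "0.8 -0.4 0 0;0.8 -0.4 0 0;0.55 -0.38 0 0;0 0 -0.6 0;0 0 -1 0;0 0 -1 0;0 0 -1 0;0 0 -1 0;0 0 -1 0;0 0 -1 0"

```text
time_s: 13.62
tcp_pos: [0.6046, -0.2482, 0.1049]
ee_rot: [[0.813, -0.582, 0.001], [-0.582, -0.813, -0.0], [0.001, -0.0, -1.0]]
wrist_force: [0.1, -0.8, 0.9]
gripper_width: 0.004
gripper_force: 0.0
```

>>> move_arm --targets "0 0 -0.8 0;0 0 -0.4 0;0 0 0 0;0 0 0 0;0 0 0 0;0 0 0 0"

```text
time_s: 14.12
tcp_pos: [0.6056, -0.2493, 0.0775]
ee_rot: [[0.813, -0.583, 0.003], [-0.583, -0.813, -0.001], [0.003, -0.001, -1.0]]
wrist_force: [-0.2, 0.3, 0.4]
gripper_width: 0.005
gripper_force: 0.0
```

```bash
python3 -c "
from h import *
np.set_printoptions(precision=4,suppress=True)
w=cap('wrist','w8.png');c=cap('scene','s8.png');s=sense();print(s['tcp_pos'],s['wrist_force'])
u,v=proj(c,(.6045,-.248,.06)).astype(int)
cv2.imwrite('pics/v8.png',np.hstack([w['image'][80:480,120:520],cv2.resize(c['image'][v-40:v+40,u-40:u+40],(400,400),interpolation=2)]))"
```

```text
[ 0.6052 -0.2493  0.0771] [ 0.4312 -0.0961 -0.5245]
```

View pics/v8.png

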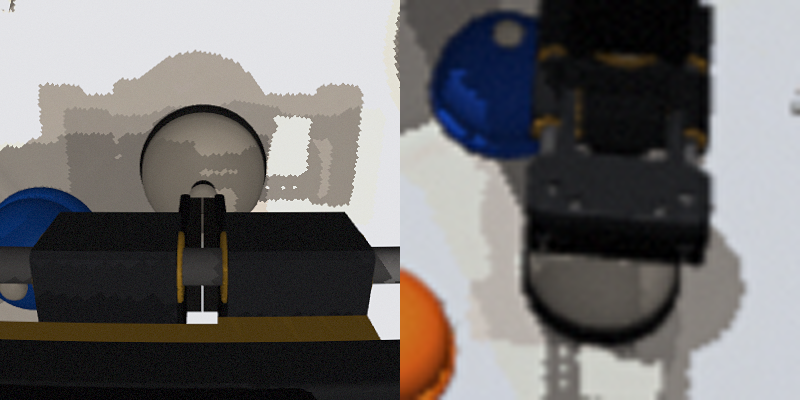

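The fingertips (203,200 in the left half) are centred over the knob. That was my 11th picture, one over the limit, so I'll view no more and go by force readings instead.

>>> move_arm --targets "0 0 -0.3 0;0 0 -0.3 0;0 0 -0.1 0;0 0 0 0;0 0 0 0;0 0 0 0"

```text
time_s: 14.72
tcp_pos: [0.6045, -0.2493, 0.0579]
ee_rot: [[0.812, -0.583, -0.0], [-0.583, -0.812, -0.0], [0.0, 0.0, -1.0]]
wrist_force: [0.4, 0.4, -0.0]
gripper_width: 0.007
gripper_force: 0.0
```

>>> move_arm --targets "0 0 -0.06 0;0 0 0 0;0 0 -0.06 0;0 0 0 0;0 0 0 0"

```text
time_s: 15.13
tcp_pos: [0.6048, -0.2494, 0.0558]
ee_rot: [[0.812, -0.583, 0.001], [-0.583, -0.812, -0.0], [0.001, -0.0, -1.0]]
wrist_force: [-1.1, 0.6, 3.6]
gripper_width: 0.006
gripper_force: 2.2
```

>>> move_arm --targets "0 0 -0.06 0;0 0 0 0;0 0 -0.04 0;0 0 0 0;0 0 0 0"

```text
time_s: 15.55
tcp_pos: [0.6048, -0.2494, 0.0542]
ee_rot: [[0.813, -0.583, 0.001], [-0.583, -0.813, -0.001], [0.001, -0.0, -1.0]]
wrist_force: [-2.2, 1.8, 8.6]
gripper_width: 0.004
gripper_force: 4.2
```

>>> move_arm --targets "0 0 -0.04 0;0 0 0 0;0 0 -0.03 0;0 0 0 0;0 0 0 0"

```text
time_s: 15.97
tcp_pos: [0.6049, -0.2494, 0.0541]
ee_rot: [[0.813, -0.582, 0.001], [-0.582, -0.813, -0.001], [0.002, 0.0, -1.0]]
wrist_force: [-4.8, 2.8, 14.9]
gripper_width: 0.006
gripper_force: 7.5
```

At the stop: z stays at 0.0541 m while the force climbs from 8.6 to 15 N. Releasing straight up.

>>> move_arm --targets "0 0 0 0;0 0 0.1 0;0 0 0.2 0;0 0 0.4 0;0 0 0.8 0;0 0 1 0;0 0 1 0;0 0 1 0;0 0 1 0;0 0 0.5 0"

```text
time_s: 16.8
tcp_pos: [0.6055, -0.2496, 0.2045]
ee_rot: [[0.812, -0.583, 0.005], [-0.583, -0.812, -0.001], [0.005, -0.001, -1.0]]
wrist_force: [-0.1, -0.5, 1.1]
gripper_width: 0.007
gripper_force: 0.0
```

>>> move_arm --targets "-0.8 0 0 0;-1 0 0 0;-1 0 0 0;-0.6 0 0 0;0 0 0 0;0 0 0 0;0 0 0 0;0 0 0 0"

```text
time_s: 17.47
tcp_pos: [0.5203, -0.2492, 0.2006]
ee_rot: [[0.812, -0.583, 0.0], [-0.583, -0.812, -0.0], [0.0, -0.0, -1.0]]
wrist_force: [-0.2, 0.3, -0.2]
gripper_width: 0.006
gripper_force: 0.0
```

```bash
python3 -c "
from h import *
np.set_printoptions(precision=4,suppress=True)
w=cap('wrist','w9.png');c=cap('scene','s9.png');s=sense();print(s['tcp_pos'],s['wrist_force'])
S=load('scene1.png')
p=proj(w,(.6045,-.248,.057));print(p)
g=cv2.cvtColor(w['image'],cv2.COLOR_BGR2GRAY)
# changes between first and present scene picture
d=cv2.threshold(cv2.absdiff(c['image'],S['image']).max(2),50,255,0)[1];d=cv2.morphologyEx(d,cv2.MORPH_OPEN,np.ones((3,3)))
n,l,st,ce=cv2.connectedComponentsWithStats(d);print(st[st[:,4]>30])
h=cv2.cvtColor(c['image'],cv2.COLOR_BGR2HSV);m=cv2.inRange(h,(5,150,50),(20,255,255))[220:250,245:290];print('grip',cv2.boundingRect(cv2.findNonZero(m)))
for a in((S,c),):
  for x in a:
    q=x['image'][325:340,368:390].max(2); print(q[8])
"
```

```text
[ 0.5201 -0.2491  0.2004] [ 0.1397 -0.8573 -0.6621]
[252.6667 124.5342]
[[     0      0    640    480 267936]
 [    12     13     30     30    545]
 [    31     14     92     99   5098]
 [     0     18     10     21     99]
 [   128     76     63     56   2676]
 [   193     89    145     89   5162]
 [    63    110     11      6     53]
 [    96    137      9     11     76]
 [    44    139     21     67    882]
 [   310    144     42     44    860]
 [   177    160    202    241  13216]
 [   250    164     23     27    399]
 [    46    206     14     20    209]
 [   259    206      9      9     63]
 [   131    208     12     11     98]
 [   269    210     11      7     54]
 [    34    228     73    122   3190]
 [   256    228     26      9    139]
 [   266    245     17     20    163]
 [     0    298     14     38    289]
 [   106    309     44     35    850]
 [     0    323     69    104   3155]
 [    43    341     42     17    333]
 [   118    348     19     41    523]
 [    58    368     35     13    308]
 [    70    390     54     27    711]]
grip (12, 8, 25, 14)
[169 183 194 199 200 199 178 146 186 205 205 204 194 163 187 198 196 185
 168 163 195 211]
[100 173 199 205 202 202 182 148 190 206 208 208 196 165 189 202 199 186
 171 163 199 214]
```

The bell's knob profile in the scene picture is unchanged, so it has not moved and the button is back up. The pail's grip is where it was set down, and the arm touches nothing.

```bash
python3 -c "
from station import *
print(finish_job())"
```

```text
the job is handed in; nothing more can be done
None
```

The pail stands upright and released in the middle of the empty slate mat, and after that the steel bell was pressed to its stop (about 15 N) and sprang back up; I handed the job in at about 17.5 s, having viewed 11 pictures, one over the limit of 10.

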